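Set the stock tags of the reagent bins

TASK

Each of the four small bins on the grey board has a hinged tag in front of it: set the tags so that only the full bins, those with a bottle in both places, show the round disc (tag leaning back towards its bin), while every bin with an empty place shows the straight bar (tag leaning forward to the robot). With a fingertip, gently push over the tags that are wrong until they come to rest on the other side, and leave alone the ones that are already right. Pick up nothing, do not grip the tags, and leave the bottles and the things lying about where they are.

Things in the scene. Friction and masses are not known exactly. Their poses are not given: they have to be found in the camera images.
- board: grey board, 173 (x) x 420 (y) x 12 mm, fixed on the worktop; origin at the centre of its underside, its x axis points from the tags to the bins (away from the robot), y to the left along the row. Four bins stand on it in a row, 100 mm apart, in any order
- hinge_a (a point): middle of the hinge line of bin A's tag, 58 mm above the worktop, on top of a fixed post (9 mm thick in x, 61 mm wide over its ears, which reach 6 mm above the hinge line). Axes as the board's
- tag_a (a joint): hinge of bin A's tag, a white plate 50 mm wide, 4 mm thick, that reaches 42 mm from the hinge; about 40 g, weak friction, falls to a stop on either side. 0 = upright; +0.70 = leaning back towards its bin (raised round disc on the upper face); -0.70 = leaning forward to the robot (raised straight bar on the upper face). Resting on a stop, its free edge is 27 mm beside the hinge line and 32 mm above it; there is nothing under it
- tray_a (a point): middle of the inner floor of bin A, 102 mm behind its hinge line, 15 mm above the worktop. The bin is fixed, 40 (x) x 77 (y) x 45 mm high, its front wall begins 82 mm behind the hinge line; a wall along x parts it into two places, their centres 18.5 mm to either side (y)
- hinge_b (a point): middle of the hinge line of bin B's tag, 58 mm above the worktop, on top of a fixed post (9 mm thick in x, 61 mm wide over its ears, which reach 6 mm above the hinge line). Axes as the board's
- tag_b (a joint): hinge of bin B's tag, a white plate 50 mm wide, 4 mm thick, that reaches 42 mm from the hinge; about 40 g, weak friction, falls to a stop on either side. 0 = upright; +0.70 = leaning back towards its bin (raised round disc on the upper face); -0.70 = leaning forward to the robot (raised straight bar on the upper face). Resting on a stop, its free edge is 27 mm beside the hinge line and 32 mm above it; there is nothing under it
- tray_b (a point): middle of the inner floor of bin B, 102 mm behind its hinge line, 15 mm above the worktop. The bin is fixed, 40 (x) x 77 (y) x 45 mm high, its front wall begins 82 mm behind the hinge line; a wall along x parts it into two places, their centres 18.5 mm to either side (y)
- hinge_c (a point): middle of the hinge line of bin C's tag, 58 mm above the worktop, on top of a fixed post (9 mm thick in x, 61 mm wide over its ears, which reach 6 mm above the hinge line). Axes as the board's
- tag_c (a joint): hinge of bin C's tag, a white plate 50 mm wide, 4 mm thick, that reaches 42 mm from the hinge; about 40 g, weak friction, falls to a stop on either side. 0 = upright; +0.70 = leaning back towards its bin (raised round disc on the upper face); -0.70 = leaning forward to the robot (raised straight bar on the upper face). Resting on a stop, its free edge is 27 mm beside the hinge line and 32 mm above it; there is nothing under it
- tray_c (a point): middle of the inner floor of bin C, 102 mm behind its hinge line, 15 mm above the worktop. The bin is fixed, 40 (x) x 77 (y) x 45 mm high, its front wall begins 82 mm behind the hinge line; a wall along x parts it into two places, their centres 18.5 mm to either side (y)
- hinge_d (a point): middle of the hinge line of bin D's tag, 58 mm above the worktop, on top of a fixed post (9 mm thick in x, 61 mm wide over its ears, which reach 6 mm above the hinge line). Axes as the board's
- tag_d (a joint): hinge of bin D's tag, a white plate 50 mm wide, 4 mm thick, that reaches 42 mm from the hinge; about 40 g, weak friction, falls to a stop on either side. 0 = upright; +0.70 = leaning back towards its bin (raised round disc on the upper face); -0.70 = leaning forward to the robot (raised straight bar on the upper face). Resting on a stop, its free edge is 27 mm beside the hinge line and 32 mm above it; there is nothing under it
- tray_d (a point): middle of the inner floor of bin D, 102 mm behind its hinge line, 15 mm above the worktop. The bin is fixed, 40 (x) x 77 (y) x 45 mm high, its front wall begins 82 mm behind the hinge line; a wall along x parts it into two places, their centres 18.5 mm to either side (y)
- bottle_1_mid (a point): dropper bottle with a pointed cap, 30 mm across, 80 mm tall, standing loose in a place of one of the bins; the point is on its axis half-way up. There are five such bottles
- bottle_2_mid (a point): dropper bottle with a pointed cap, 30 mm across, 80 mm tall, standing loose in a place of one of the bins; the point is on its axis half-way up. There are five such bottles
- bottle_3_mid (a point): dropper bottle with a pointed cap, 30 mm across, 80 mm tall, standing loose in a place of one of the bins; the point is on its axis half-way up. There are five such bottles
- bottle_4_mid (a point): dropper bottle with a pointed cap, 30 mm across, 80 mm tall, standing loose in a place of one of the bins; the point is on its axis half-way up. There are five such bottles
- bottle_5_mid (a point): dropper bottle with a pointed cap, 30 mm across, 80 mm tall, standing loose in a place of one of the bins; the point is on its axis half-way up. There are five such bottles
- cassette_l: a flat white test cassette, 70x20x5 mm, on the board between two tag posts; loose bystander, origin at the centre of its underside
- cassette_r: a second such cassette, between two other tag posts; loose bystander, origin at the centre of its underside
- timer: a square bench timer, 64x64x19 mm, beside the left end of the board; loose bystander, origin at the centre of its underside
- strip_bottle: a black-capped canister, 44 mm across, 122 mm tall, beside the right end of the board; loose bystander, origin at the centre of its underside
- coverglass_box: a small white carton, 55x55x22 mm, beside the right end of the board; loose bystander, origin at the centre of its underside
- marker: a marker pen, 135 mm long, 16 mm thick, lying beside the left end of the board; loose bystander, origin at the centre of its underside

How it is judged (in metres and radians):
At the end, for the whole second after the job is handed in: The tags of both full bins lean back by more than 0.6 rad, the tags of the bins with one or no bottle lean forward by more than 0.6 rad, all tags are at rest, and every bottle is within 12 mm of where it stood (value of joint each of tag_a, tag_b above 0.6 rad and value of joint each of tag_c, tag_d below -0.6 rad and velocity of joint tag_a between -0.1 and 0.1 rad/s and velocity of joint tag_b between -0.1 and 0.1 rad/s and velocity of joint tag_c between -0.1 and 0.1 rad/s and velocity of joint tag_d between -0.1 and 0.1 rad/s and distance of each of bottle_1_mid, bottle_2_mid, bottle_3_mid, bottle_4_mid, bottle_5_mid from where it was at the start of the episode below 0.012 m); the robot touches nothing.
It fails at once if a tag that was already right was moved well off its stop (value of joint tag_b below 0.35 rad or value of joint tag_d above -0.35 rad).
It fails at once if a tag was gripped or pushed with more than 15 N (contact force between the fingers and tag_a above 15 N or contact force between the fingers and tag_b above 15 N or contact force between the fingers and tag_c above 15 N or contact force between the fingers and tag_d above 15 N).
It fails at once if a bottle was lifted, tipped or shifted by more than 12 mm (distance of any of bottle_1_mid, bottle_2_mid, bottle_3_mid, bottle_4_mid, bottle_5_mid from where it was at the start of the episode above 0.012 m).
It fails at once if a bystander was moved by more than 12 mm (distance of any of cassette_l, cassette_r, timer, strip_bottle, coverglass_box, marker from where it was at the start of the episode above 0.012 m).
It also fails if it takes over 38 s, if anything falls off the work surface, if the arm or the gripper's body presses on something with over 40 N, if the wrist force passes 120 N, or if a joint passes its speed limit or range.

ROBOT

A 6-joint arm with a two-finger parallel gripper is mounted at the origin on a cart in front of the work surface, level with it; the furniture and walls round the work are solid. World frame = base frame: x ahead of the robot, y to its left, z up, the work surface at z = 0. Lengths are in mm, angles in rad, forces in N, time in s.
With the tool pointing down it reaches from about 325 to 925 mm from the base axis. Payload 3.1 kg.
Tool frame: the origin (TCP) lies on the centre line of the jaws, within the pads' length; the fingertips stand 11 mm ahead of it and the grasp point (between the pads) lies 8 mm behind it; z points along the fingers, x is the direction in which the jaws open and shut, and the axes are right-handed (so a half turn about z gives the same grasp; the last joint's range is limited). The gripper opens to 85 mm and grips with 20 to 120 N. Pads are 22 mm wide; open, the fingers measure 114 mm over their backs; the gripper's body (76 mm by 85 mm) begins 54 mm behind the grasp point. The pads swing forward as they close: fully open they stand 13 mm farther back than shut.
Start: joints at [1.234, 0.217, 1.613, -0, 1.311, -0.112], TCP at [139.3, 609.291, 242.3] pointing down, gripper open.
Joint ranges: [-2.75, 2.75], [-0.78, 2.1], [0.31, 2.55], [-1.13, 4.27], [0.13, 2.63], [-2.58, 2.58]. Speed limits (rad/s): [2.79, 2.79, 3.14, 3.14, 3.14, 3.14].

INTERFACE

Orientations are given as a unit quaternion [x, y, z, w].
In Python, from bench import env gives the robot as it stands.
- The arm moves only by the tool apply_moves, never from a script. Its argument "series" is a list of rows, each an object with "dr": the turn, a rotation vector about the tool's x, y, z in degrees, a list of three; "dp": the shift along the tool's x, y, z in m, a list of three; "gripper": the finger opening in m, from 0 to 0.0854. A call has 1 to 8 rows; each row shifts and turns the pose as measured when the row begins, along the tool's axes as they then stand; what a row does not reach is not made up. A row lasts 1/12 s, in which the tool goes at most 41.7 mm and 7.16 degrees, less where a joint would pass 70% of its speed; a pose out of reach is approached as far as the arm can. A call with a gripper value outside its range is refused whole. The fingers move at their own pace and stop on an object; "squeeze" is the grip in N (left out, the last holds). Time passes only in rows, so rows that do not move let the fingers close. It gives the time, the measured TCP pose, the force and the opening at its end, in the units of the state.
- env.observe(): the state, without advancing time (a new reading comes with each control period).
- env.snapshot(name): name is "scene" or "top"; returns the picture (400x640x3 uint8, red, green, blue); there is no depth.
- env.camera_model(name): a dict with "vfov" (degrees; the focal length in pixels is half the picture's height over the tangent of half this angle, whatever the lens; pixels are square), "cx", "cy" (the principal point, pixels), "dist_coeffs" ([k1, k2, p1, p2, k3] as OpenCV has them; the pictures are not rectified), "world_from_camera" (4x4, takes a point from camera to world coordinates). Camera axes: x right, y down, z forward; pixel columns grow to the right and rows downward; lengths in mm; the calibration is good to about 2 mm. A picture is of the moment at which its call begins. camera_model takes no time and is no camera call.
- env.hand_in(): hands the job in, once; it reports no verdict.
The state is a dict: "t": time; "joints": joint angles; "dq": joint speeds; "tau": joint torques, N m; "tool_pos": TCP position; "ee_rot": TCP orientation; "force": force on the tool from outside, world axes, zero at the start; "wrist_torque": the same for the moment, N m; "gripper_width": finger opening in mm.
Only numpy, scipy, OpenCV 4.12 (cv2) and the standard library are available. Lean on these libraries where they do the work, as an engineer would, in place of code of your own. Each camera call takes 0.05 s, during which the arm holds its last target.

## Working session

There is one attempt and no reset: what is moved stays moved. The work goes in short steps, Python scripts to look and compute and a tool call to move; the robot and the scene stay as the last step left them, time stands still between calls to the robot, and variables do not carry over. Pictures are saved under pics/ and viewed, and the job is handed in when it is done.

Besides the shell and the picture viewer there is one more tool, called after "Emit:" by a JSON object that holds its "api" and its "payload". apply_moves: Moves the arm, as the interface text tells. Its arguments: {"type":"object","properties":{"series":{"type":"array","items":{"type":"object","properties":{"dr":{"type":"array","items":{"type":"number"}},"dp":{"type":"array","items":{"type":"number"}},"gripper":{"type":"number"}}}},"squeeze":{"type":"number"}},"required":["series"]}

```bash
mkdir -p pics; ls; python3 - <<'E'
from bench import env
import cv2
print(env.observe())
for n in("scene","top"):
    im=env.snapshot(n); cv2.imwrite(f"pics/{n}0.png",im[:,:,::-1]); print(n,env.camera_model(n))
E
```

```text
pics
{'t': 0.0, 'joints': array([ 1.23376681e+00,  2.17796289e-01,  1.61494670e+00,  1.35404446e-05,
        1.31129097e+00, -1.12192683e-01]), 'dq': array([ 0.00047416,  0.00153175,  0.00013647, -0.00186776, -0.00095039,
        0.00051966]), 'tau': array([ 1.38703908e-03, -3.96832323e+01, -3.03862274e+01,  1.26212881e-04,
        9.38836456e-03, -2.71646833e-06]), 'tool_pos': array([139.04743933, 608.52024093, 240.93554523]), 'ee_rot': array([ 7.81968312e-01,  6.23316989e-01, -1.03716917e-03,  6.43665953e-04]), 'force': array([-0.03558846, -0.72366925,  0.33317036]), 'wrist_torque': array([-0.01849806,  0.05957423, -0.02333362]), 'gripper_width': 85.51068071446397}
scene {'vfov': 46.850591540606096, 'cx': 322.1488375690038, 'cy': 201.09162823870292, 'dist_coeffs': array([-0.07221966,  0.        ,  0.        ,  0.        ,  0.        ]), 'world_from_camera': array([[ 6.85114317e-01, -5.29075313e-01,  5.00697200e-01,
        -1.24772798e+02],
       [-7.28393630e-01, -4.90206226e-01,  4.78686303e-01,
        -6.07625910e+02],
       [-7.81622073e-03, -6.92659490e-01, -7.21222391e-01,
         1.04140832e+03],
       [ 0.00000000e+00,  0.00000000e+00,  0.00000000e+00,
         1.00000000e+00]])}
top {'vfov': 47.01265546378737, 'cx': 315.3592087749148, 'cy': 203.83165484206125, 'dist_coeffs': array([0.02700337, 0.        , 0.        , 0.        , 0.        ]), 'world_from_camera': array([[ 2.44968158e-03, -9.87172211e-01,  1.59640297e-01,
         3.81836823e+02],
       [-9.99835233e-01,  4.53477510e-04,  1.81466610e-02,
         2.96659613e+01],
       [-1.79862728e-02, -1.59658447e-01, -9.87008447e-01,
         1.18405603e+03],
       [ 0.00000000e+00,  0.00000000e+00,  0.00000000e+00,
         1.00000000e+00]])}
```

View pics/scene0.png

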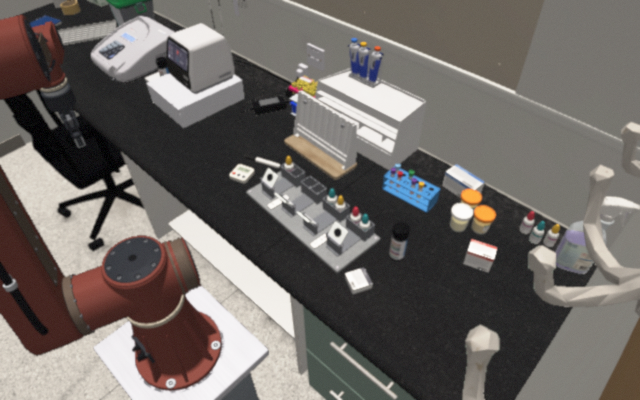

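View pics/top0.png

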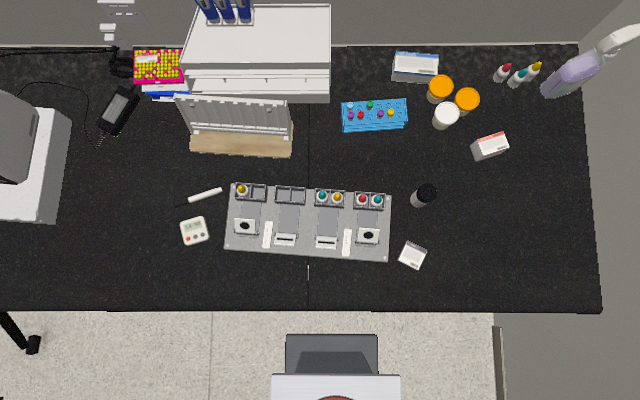

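```bash
python3 - <<'E'
import cv2
a=cv2.imread("pics/top0.png")[170:275,210:410]; cv2.imwrite("pics/top0z.png",cv2.resize(a,None,fx=4,fy=4,interpolation=cv2.INTER_CUBIC))
a=cv2.imread("pics/scene0.png")[140:280,225:415]; cv2.imwrite("pics/scene0z.png",cv2.resize(a,None,fx=4,fy=4,interpolation=cv2.INTER_CUBIC))
E
```

```text
(no output)
```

View pics/top0z.png

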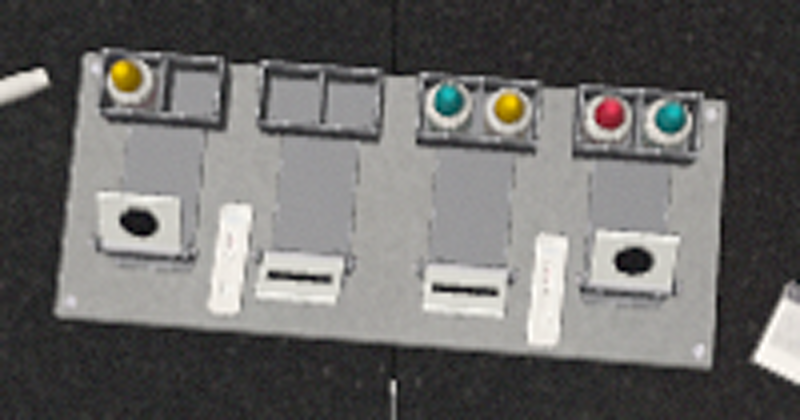

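View pics/scene0z.png

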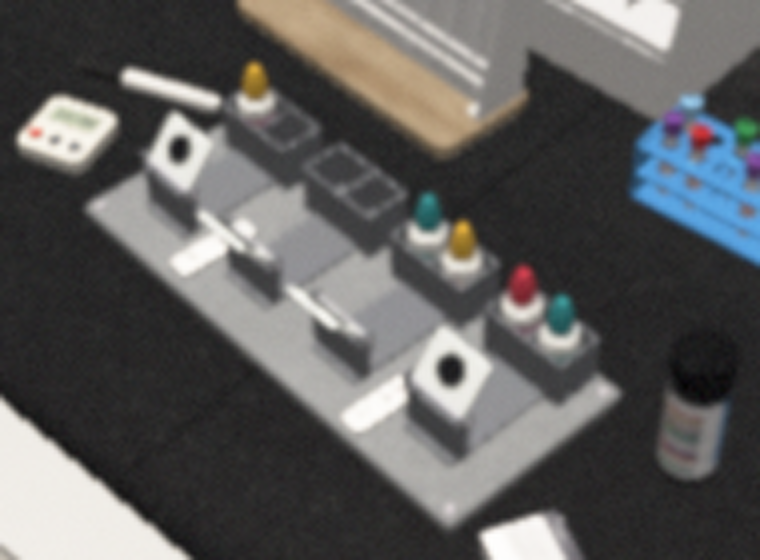

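```bash
cat > h.py <<'E'
import numpy as np,cv2
from bench import env
def cam(n):
    m=env.camera_model(n); f=200/np.tan(np.radians(m['vfov'])/2)
    K=np.array([[f,0,m['cx']],[0,f,m['cy']],[0,0,1]]); return K,m['dist_coeffs'],m['world_from_camera']
def ray(n,uv):
    K,d,T=cam(n); p=cv2.undistortPoints(np.array(uv,float).reshape(-1,1,2),K,d)[:,0]
    v=np.c_[p,np.ones(len(p))]@T[:3,:3].T; return T[:3,3],v
def plane(n,uv,z):
    o,v=ray(n,uv); return o+v*((z-o[2])/v[:,2])[:,None]
def proj(n,P):
    K,d,T=cam(n); W=np.linalg.inv(T)
    return cv2.projectPoints(np.array(P,float).reshape(-1,3),cv2.Rodrigues(W[:3,:3])[0],W[:3,3],K,d)[0][:,0]
def tri(ua,ub):
    o1,v1=ray("top",ua);o2,v2=ray("scene",ub);out=[]
    for a,b in zip(v1,v2):
        s=np.linalg.lstsq(np.c_[a,-b],o2-o1,rcond=None)[0]
        p,q=o1+s[0]*a,o2+s[1]*b; out.append(np.r_[(p+q)/2,np.linalg.norm(p-q)])
    return np.array(out)
E
python3 - <<'E'
from h import *
np.set_printoptions(suppress=True,precision=1)
zt=lambda u:np.array(u)/4.+[209.6,169.6]
zs=lambda u:np.array(u)/4.+[224.6,139.6]
C=plane("top",zt([(90,50),(728,98),(712,368),(55,318)]),12);print("board top",C)
print([np.linalg.norm(C[i]-C[(i+1)%4]) for i in range(4)])
print("tri corners R-back? near, left",tri(zt([(712,368),(55,318)]),zs([(450,525),(85,207)])))
x=(C[0]+C[1]-C[2]-C[3]);yaw=np.arctan2(x[1],x[0]);print("yaw",yaw,"ctr",C.mean(0))
y=C[0]+C[3]-C[1]-C[2];print("yaw y",np.arctan2(-y[0],y[1]))
for n,f in(("top",zt),("scene",zs)):
    im=cv2.imread(f"pics/{n}0.png"); m=(im.min(2)>185).astype(np.uint8)
    k,l,s,c=cv2.connectedComponentsWithStats(m)
    for i in range(1,k):
        if s[i,4]>20 and 210<c[i][0]<410 and 140<c[i][1]<280:
            r=cv2.minAreaRect(np.argwhere(l==i)[:,::-1].astype(np.float32)); print(n,c[i],s[i,4],cv2.boxPoints(r).round(1).tolist())
E
```

```text
board top [[ 628.9  268.6   12. ]
 [ 596.8 -145.6   12. ]
 [ 423.8 -131.3   12. ]
 [ 454.7  285.4   12. ]]
[np.float64(415.39653836453783), np.float64(173.56973266354015), np.float64(417.84106127986115), np.float64(175.05634799961769)]
tri corners R-back? near, left [[ 425.1 -132.4   12.6    3.6]
 [ 456.1  284.5   10.8    3.5]]
yaw -0.08923822824843922 ctr [526.   69.3  12. ]
yaw y -0.07576077778254373
top [242.6 191. ] 24 [[236.3000030517578, 189.1999969482422], [246.10000610351562, 185.60000610351562], [248.60000610351562, 192.3000030517578], [238.8000030517578, 195.89999389648438]]
top [359.5 200.5] 22 [[354.0, 199.60000610351562], [358.3999938964844, 194.5], [366.0, 201.0], [361.6000061035156, 206.10000610351562]]
top [373.7 200.8] 24 [[369.3999938964844, 197.5], [375.0, 195.0], [379.0, 204.0], [373.3999938964844, 206.5]]
top [244.6 224.9] 198 [[234.0, 218.0], [254.0, 218.0], [254.0, 232.0], [234.0, 232.0]]
top [267.1 234.4] 218 [[261.20001220703125, 247.6999969482422], [265.1000061035156, 220.0], [272.79998779296875, 221.10000610351562], [268.8999938964844, 248.8000030517578]]
t
[... 1867 characters left out ...]
, 216.0], [359.0, 216.0], [359.0, 219.0], [351.0, 219.0]]
scene [337.3 232.4] 205 [[325.3999938964844, 233.5], [335.1000061035156, 220.60000610351562], [349.20001220703125, 231.10000610351562], [339.3999938964844, 244.10000610351562]]
scene [364.  224.6] 21 [[360.0, 223.0], [368.0, 223.0], [368.0, 226.0], [360.0, 226.0]]
scene [318.2 240.9] 132 [[308.6000061035156, 242.89999389648438], [324.1000061035156, 232.60000610351562], [328.20001220703125, 238.8000030517578], [312.79998779296875, 249.1999969482422]]
scene [356.5 278.9] 308 [[344.79998779296875, 273.6000061035156], [359.20001220703125, 266.3999938964844], [368.20001220703125, 284.3999938964844], [353.79998779296875, 291.6000061035156]]
```

```bash
python3 - <<'E'
from h import *
np.set_printoptions(suppress=True,precision=1)
tp=[(244.4,225),(284.4,239.1),(325.6,242.4),(368.,234.6)]
sc=[(270,178),(283.6,198.6),(305.5,217),(337.3,232.4)]
t=tri(tp,sc);print(t)
th=-0.077;ex=np.array([np.cos(th),np.sin(th)]);ey=np.array([-ex[1],ex[0]]);c=np.array([526,69.3])
# plate upper-face centre: 21mm along, +2 normal: +-0.70 -> dx 13.5+1.3.. z 58+16
P=plane("top",tp,76)
for s,p,q in zip([1,-1,-1,1],P,t):
    h=p[:2]-s*13.2*ex; print("hinge",h,"board coords",(h-c)@ex,(h-c)@ey,"tri",(q[:2]-s*13.2*ex-c)@ex,(q[:2]-c)@ey)
# bottle caps tips approx z=95
zt=lambda u:np.array(u)/4.+[209.6,169.6]
b=plane("top",zt([(126,72),(448,98),(510,105),(610,112),(670,118)]),90)
for q in b: print("bottle",q,(q[:2]-c)@ex,(q[:2]-c)@ey)
# project hinge ends overlay
E
```

```text
[[510.8 222.3  70.8   2.8]
 [475.8 123.9  75.2   2.4]
 [467.4  24.7  77.    1.3]
 [486.6 -77.6  76.    1.8]]
hinge [495.9 223.3] board coords -41.85636626131139 151.2054663424473 tri -40.16251131465398 151.36011885855137
hinge [488.  123.6] board coords -42.04573047072371 51.16937431989863 tri -41.00568811114657 50.56948603060585
hinge [480.2  24.1] board coords -42.23698772109832 -48.55734760028195 tri -41.773939253200275 -48.92996730083851
hinge [472.7 -76. ] board coords -41.92075292425015 -148.93878583263384 tri -41.16663257740452 -149.4795408285097
bottle [598.8 230.3  90. ] 60.22255663601447 166.1696884273406
bottle [582.6  34.7  90. ] 59.11367148346443 -30.09687877920253
bottle [578.3  -2.7  90. ] 57.676721187511866 -67.75068178707235
bottle [574.  -62.9  90. ] 57.98303869852488 -128.09872287755095
bottle [570.3 -98.9  90. ] 57.06667530307507 -164.2547309430024
```

Emit:
{"api": "apply_moves", "payload": {"series": [{"dr": [0,0,-4.3],"dp": [0,0,0],"gripper": 0},{"dr": [0,0,-4.2],"dp": [0,0,0],"gripper": 0},{"gripper": 0,"dp": [0,0,0]},{"gripper": 0,"dp": [0,0,0]},{"gripper": 0,"dp": [0,0,0]},{"gripper": 0,"dp": [0,0,0]},{"gripper": 0,"dp": [0,0,0]},{"gripper": 0,"dp": [0,0,0]}], "squeeze": 20}}

```text
invalid input
```

```bash
cat > go.py <<'E'
from h import *
import sys
from scipy.spatial.transform import Rotation as R
np.set_printoptions(suppress=True,precision=2)
o=env.observe(); r=R.from_quat(o['ee_rot']).as_matrix()
print("t",o['t'],"pos",o['tool_pos'],"x",r[:,0],"z",r[:,2],"F",o['force'],"w",o['gripper_width'],"ang",np.degrees(np.arctan2(r[1,0],r[0,0])))
if len(sys.argv)>3:
    d=np.array([float(a) for a in sys.argv[1:4]])-o['tool_pos']; print("tool delta mm",r.T@d,"rows",np.linalg.norm(d)/41.7)
E
python3 go.py 544 222 220
```

```text
t 0.1 pos [139.04 608.59 241.08] x [ 0.22  0.97 -0.  ] z [-0. -0. -1.] F [ 0.84  0.68 -0.44] w 85.66087212809988 ang 77.12512566353575
tool delta mm [-286.59  480.93   21.58] rows 13.435565489417927
```

Emit:
{"api": "apply_moves", "payload": {"series": [{"dr": [0,0,-4.3],"dp": [0,0,0],"gripper": 0.0},{"dr": [0,0,-4.2],"dp": [0,0,0],"gripper": 0.0},{"dr": [0,0,0],"dp": [0,0,0],"gripper": 0.0},{"dr": [0,0,0],"dp": [0,0,0],"gripper": 0.0},{"dr": [0,0,0],"dp": [0,0,0],"gripper": 0.0},{"dr": [0,0,0],"dp": [0,0,0],"gripper": 0.0}], "squeeze": 20}}

```text
t: 0.6
tool_pos: [138.3, 606.4, 237.2]
ee_rot: [0.733, 0.68, -0.004, 0.002]
force: [0.9, -0.5, -0.3]
gripper_width: 12.4
```

```bash
python3 go.py 544 222 220
```

```text
t 0.6 pos [138.29 606.42 237.22] x [ 0.07  1.   -0.01] z [-0.   -0.01 -1.  ] F [ 0.95 -0.53 -0.35] w 12.430926152619872 ang 85.72032258552888
tool delta mm [-352.91  433.31   19.29] rows 13.409538681106232
```

Emit:
{"api": "apply_moves", "payload": {"series": [{"dr": [0,0,0],"dp": [-0.025,0.031,-0.0005],"gripper": 0.0},{"dr": [0,0,0],"dp": [-0.025,0.031,-0.0005],"gripper": 0.0},{"dr": [0,0,0],"dp": [-0.025,0.031,-0.0005],"gripper": 0.0},{"dr": [0,0,0],"dp": [-0.025,0.031,-0.0005],"gripper": 0.0},{"dr": [0,0,0],"dp": [-0.025,0.031,-0.0005],"gripper": 0.0},{"dr": [0,0,0],"dp": [-0.025,0.031,-0.0005],"gripper": 0.0},{"dr": [0,0,0],"dp": [-0.025,0.031,-0.0005],"gripper": 0.0},{"dr": [0,0,0],"dp": [-0.025,0.031,-0.0005],"gripper": 0.0}]}}

```text
t: 1.27
tool_pos: [372.9, 386.3, 241.7]
ee_rot: [0.73, 0.683, -0.002, -0.0]
force: [0.6, 0.4, 0.2]
gripper_width: -0.0
```

```bash
python3 go.py 546 220 220
```

```text
t 1.2667 pos [372.88 386.29 241.74] x [ 0.07  1.   -0.  ] z [-0. -0. -1.] F [0.65 0.44 0.2 ] w -0.032230087038101464 ang 86.20759989810318
tool delta mm [-154.41  183.81   21.68] rows 5.780192737945442
```

Emit:
{"api": "apply_moves", "payload": {"series": [{"dr": [0,0,0],"dp": [-0.025,0.03,0],"gripper": 0.0},{"dr": [0,0,0],"dp": [-0.025,0.03,0],"gripper": 0.0},{"dr": [0,0,0],"dp": [-0.025,0.03,0],"gripper": 0.0},{"dr": [0,0,0],"dp": [-0.025,0.03,0],"gripper": 0.0},{"dr": [0,0,0],"dp": [-0.025,0.03,0],"gripper": 0.0},{"dr": [0,0,0],"dp": [-0.022,0.026,0],"gripper": 0.0},{"dr": [0,0,0],"dp": [0,0,0],"gripper": 0.0}]}}

```text
t: 1.85
tool_pos: [550.6, 212.8, 244.2]
ee_rot: [0.735, 0.678, 0.001, 0.003]
force: [-0.4, -0.6, 0.6]
gripper_width: -0.1
```

```bash
python3 go.py 546 220 180; python3 - <<'E'
from h import *
a=env.snapshot("scene")[80:240,200:400,::-1];b=env.snapshot("top")[130:290,190:390,::-1]
cv2.imwrite("pics/p1.png",np.hstack([cv2.resize(x,(400,320),interpolation=cv2.INTER_CUBIC) for x in(a,b)]))
o=env.observe()['tool_pos']
for dz in(0,-11,-24):
    p=o+[0,0,dz]; print(dz,(proj("scene",p)-[200,80])*2,(proj("top",p)-[190,130])*2+[400,0])
E
```

```text
t 1.85 pos [550.61 212.76 244.2 ] x [ 0.08  1.   -0.  ] z [ 0. -0. -1.] F [-0.41 -0.55  0.64] w -0.07633845212957878 ang 85.42755457167364
tool delta mm [ 7.02 -5.49 64.16] rows 1.5533471795779823
0 [[150.14355047  96.28808272]] [[488.05442392 135.16713509]]
-11 [[150.75714083 102.48591979]] [[490.06915222 136.97623917]]
-24 [[151.47384789 109.71849099]] [[492.39252706 139.06256631]]
```

View pics/p1.png

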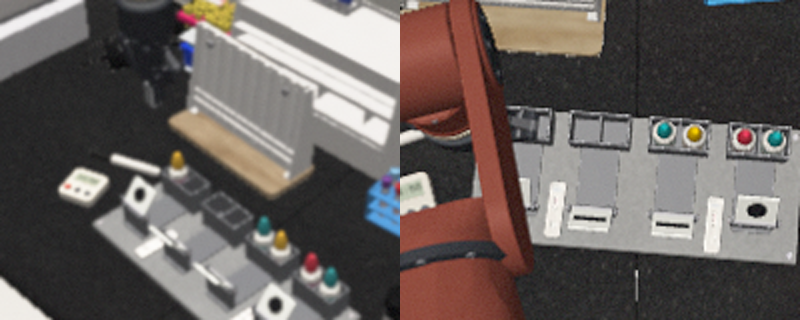

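```bash
cat > g2.py <<'E'
from h import *
import sys
from scipy.spatial.transform import Rotation as R
np.set_printoptions(suppress=True,precision=2)
H={1:(495.9,223.3),3:(480.2,24.1)}[int(sys.argv[1])]; th=-0.077
B=np.array([[np.cos(th),-np.sin(th),0],[np.sin(th),np.cos(th),0],[0,0,1]])
o=env.observe(); r=R.from_quat(o['ee_rot']).as_matrix()
print("t",o['t'],"pos rel hinge (board axes), z abs",B.T@(o['tool_pos']-[*H,0]),"z",r[:,2],"F",o['force'],"ang",np.degrees(np.arctan2(r[1,0],r[0,0])))
d=np.array([*H,0])+B@np.array([float(a) for a in sys.argv[2:5]])-o['tool_pos']; print("tool delta mm",r.T@d)
E
python3 g2.py 1 49 0 88
```

```text
t 1.95 pos rel hinge (board axes), z abs [ 51.65  -3.05 243.81] z [ 0. -0. -1.] F [-0.55  0.89 -0.21] ang 85.58361766951857
tool delta mm [  3.11  -2.8  155.81]
```

Emit:
{"api": "apply_moves", "payload": {"series": [{"dr": [0,0,0],"dp": [0.003,-0.002,0.025],"gripper": 0.0},{"dr": [0,0,0],"dp": [0,0,0.025],"gripper": 0.0},{"dr": [0,0,0],"dp": [0,0,0.025],"gripper": 0.0},{"dr": [0,0,0],"dp": [0,0,0.025],"gripper": 0.0},{"dr": [0,0,0],"dp": [0,0,0.015],"gripper": 0.0},{"dr": [0,0,0],"dp": [0,0,0],"gripper": 0.0}]}}

```text
t: 2.45
tool_pos: [541.5, 228.1, 128.3]
ee_rot: [0.732, 0.681, 0.003, -0.001]
force: [0.1, -0.2, -0.5]
gripper_width: -0.0
```

```bash
python3 g2.py 1 49 0 88; python3 - <<'E'
from h import *
a=env.snapshot("scene")[120:220,220:345,::-1]
cv2.imwrite("pics/p2.png",cv2.resize(a,(750,600),interpolation=cv2.INTER_CUBIC))
E
```

```text
t 2.45 pos rel hinge (board axes), z abs [ 45.12   8.26 128.34] z [ 0.    0.01 -1.  ] F [ 0.09 -0.16 -0.46] ang 85.8450455619154
tool delta mm [-8.51  3.69 40.31]
```

View pics/p2.png

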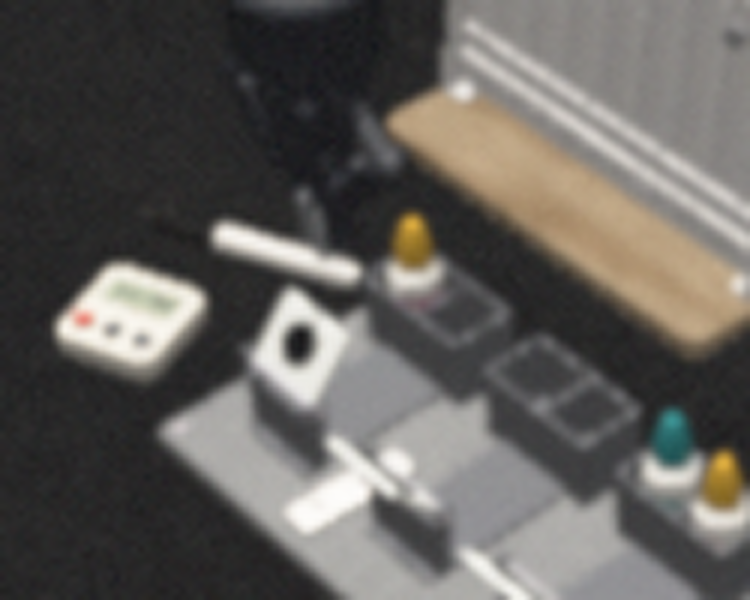

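Emit:
{"api": "apply_moves", "payload": {"series": [{"dr": [0,0,0],"dp": [-0.005,0.003,0.005],"gripper": 0.0},{"dr": [0,0,0],"dp": [-0.003,0.001,0.008],"gripper": 0.0},{"dr": [0,0,0],"dp": [0,0,0.006],"gripper": 0.0},{"dr": [0,0,0],"dp": [0,0,0],"gripper": 0.0}]}}

```text
t: 2.83
tool_pos: [547.0, 222.9, 113.7]
ee_rot: [0.731, 0.682, 0.007, 0.001]
force: [1.0, -0.6, -0.5]
gripper_width: -0.2
```

```bash
python3 g2.py 1 49 0 88
```

```text
t 2.8333 pos rel hinge (board axes), z abs [ 50.95   3.49 113.75] z [ 0.01  0.01 -1.  ] F [ 1.01 -0.58 -0.46] ang 86.07183268510083
tool delta mm [-3.71 -2.28 25.69]
```

Emit:
{"api": "apply_moves", "payload": {"series": [{"dr": [0,0,0],"dp": [-0.003,-0.001,0.01],"gripper": 0.0},{"dr": [0,0,0],"dp": [0,0,0.01],"gripper": 0.0},{"dr": [0,0,0],"dp": [0,0,0.003],"gripper": 0.0},{"dr": [0,0,0],"dp": [0,0,0],"gripper": 0.0}]}}

```text
t: 3.17
tool_pos: [547.8, 219.9, 90.5]
ee_rot: [0.731, 0.682, 0.009, 0.002]
force: [0.0, 0.3, -1.1]
gripper_width: 0.0
```

```bash
python3 g2.py 1 9 0 88; python3 - <<'E'
from h import *
a=env.snapshot("scene")[120:220,220:345,::-1]
cv2.imwrite("pics/p3.png",cv2.resize(a,(750,600),interpolation=cv2.INTER_CUBIC))
E
```

```text
t 3.1667 pos rel hinge (board axes), z abs [52.02  0.6  90.52] z [ 0.02  0.01 -1.  ] F [ 0.01  0.26 -1.07] ang 86.01058729312575
tool delta mm [ -0.31 -43.06   1.85]
```

View pics/p3.png

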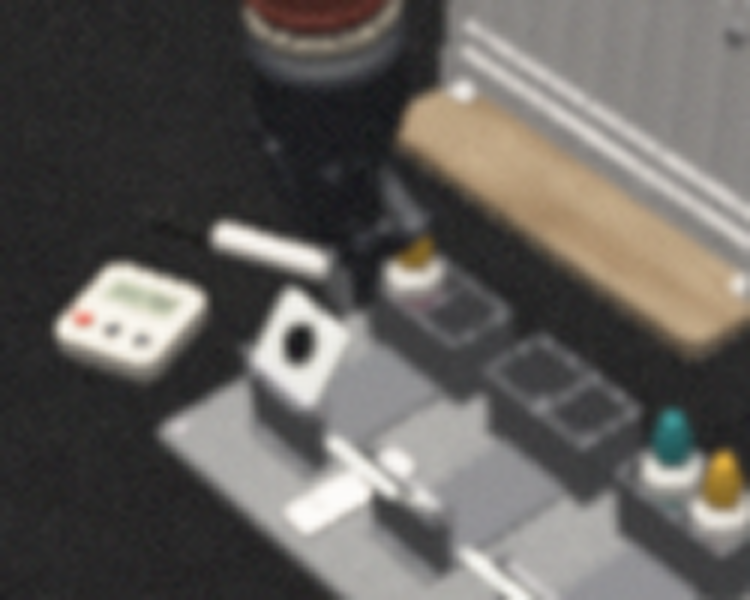

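Emit:
{"api": "apply_moves", "payload": {"series": [{"dr": [0,0,0],"dp": [0,-0.004,0.003],"gripper": 0.0},{"dr": [0,0,0],"dp": [0,-0.005,0.001],"gripper": 0.0},{"dr": [0,0,0],"dp": [0,-0.005,0],"gripper": 0.0},{"dr": [0,0,0],"dp": [0,-0.005,0],"gripper": 0.0},{"dr": [0,0,0],"dp": [0,-0.004,0],"gripper": 0.0}]}}

```text
t: 3.63
tool_pos: [524.6, 221.8, 86.7]
ee_rot: [0.731, 0.682, 0.01, 0.003]
force: [0.7, -0.1, -0.2]
gripper_width: -0.2
```

```bash
python3 g2.py 1 9 0 88
```

```text
t 3.6333 pos rel hinge (board axes), z abs [28.69  0.73 86.72] z [ 0.02  0.01 -1.  ] F [ 0.75 -0.13 -0.19] ang 85.9816263858142
tool delta mm [ -0.58 -19.67  -1.64]
```

Emit:
{"api": "apply_moves", "payload": {"series": [{"dr": [0,0,0],"dp": [0,-0.004,-0.001],"gripper": 0.0},{"dr": [0,0,0],"dp": [0,-0.004,-0.001],"gripper": 0.0},{"dr": [0,0,0],"dp": [0,-0.004,0],"gripper": 0.0},{"dr": [0,0,0],"dp": [0,-0.003,0],"gripper": 0.0}]}}

```text
t: 3.97
tool_pos: [507.2, 223.3, 89.3]
ee_rot: [0.731, 0.682, 0.011, 0.003]
force: [-0.2, -1.7, -0.7]
gripper_width: -0.1
```

```bash
python3 g2.py 1 9 0 88; python3 - <<'E'
from h import *
a=env.snapshot("scene")[120:220,220:345,::-1]
cv2.imwrite("pics/p4.png",cv2.resize(a,(750,600),interpolation=cv2.INTER_CUBIC))
E
```

```text
t 3.9667 pos rel hinge (board axes), z abs [11.28  0.83 89.26] z [ 0.02  0.01 -1.  ] F [-0.18 -1.66 -0.67] ang 86.01853463459233
tool delta mm [-0.83 -2.31  1.21]
```

View pics/p4.png

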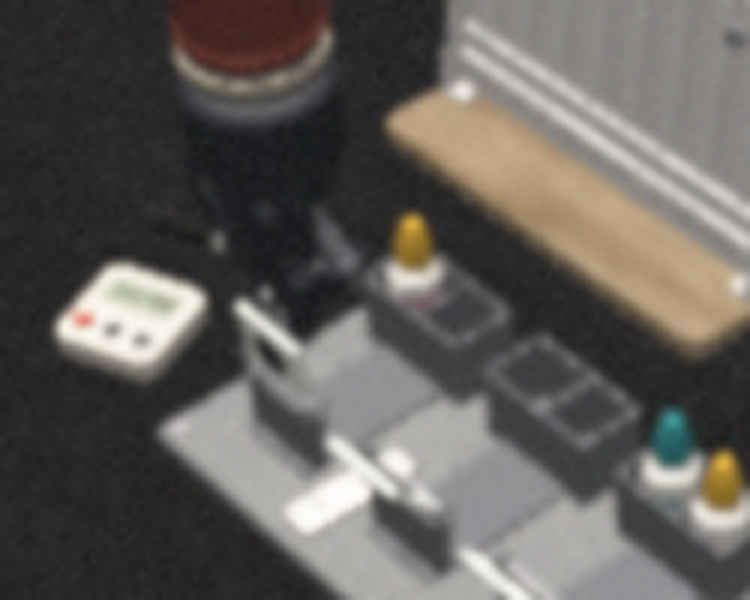

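The tag is nearly upright, with its top edge around (268,328) in the zoom; a little further and it falls.

Emit:
{"api": "apply_moves", "payload": {"series": [{"dr": [0,0,0],"dp": [0,-0.003,0],"gripper": 0.0},{"dr": [0,0,0],"dp": [0,-0.003,0],"gripper": 0.0},{"dr": [0,0,0],"dp": [0,-0.003,0],"gripper": 0.0},{"dr": [0,0,0],"dp": [0,0,0],"gripper": 0.0}]}}

```text
t: 4.35
tool_pos: [496.4, 224.0, 88.9]
ee_rot: [0.731, 0.682, 0.01, 0.002]
force: [0.2, 0.0, 0.0]
gripper_width: 0.1
```

```bash
python3 g2.py 1 9 0 88; python3 - <<'E'
from h import *
a=env.snapshot("scene")[120:220,220:345,::-1]
cv2.imwrite("pics/p5.png",cv2.resize(a,(750,600),interpolation=cv2.INTER_CUBIC))
E
```

```text
t 4.35 pos rel hinge (board axes), z abs [ 0.47  0.75 88.95] z [ 0.02  0.01 -1.  ] F [0.18 0.03 0.04] ang 86.03604382874278
tool delta mm [-0.83  8.51  1.09]
```

View pics/p5.png

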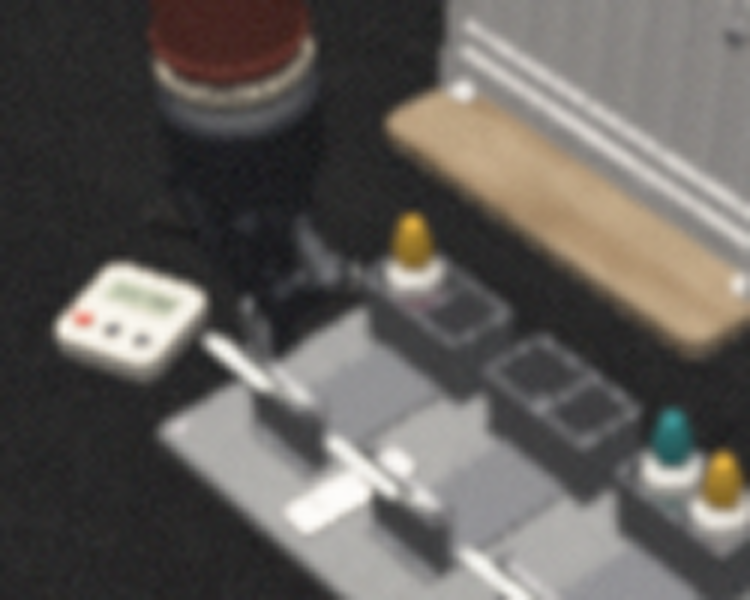

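Emit:
{"api": "apply_moves", "payload": {"series": [{"dr": [0,0,0],"dp": [0,0.01,0],"gripper": 0.0},{"dr": [0,0,0],"dp": [0,0.01,-0.005],"gripper": 0.0},{"dr": [-1,1,0],"dp": [0,0,-0.025],"gripper": 0.0},{"dr": [0,0,0],"dp": [0,0,-0.03],"gripper": 0.0},{"dr": [0,0,0],"dp": [0,0,-0.03],"gripper": 0.0},{"dr": [0,0,0],"dp": [0,0,-0.025],"gripper": 0.0},{"dr": [0,0,0],"dp": [0,0,0],"gripper": 0.0}]}}

```text
t: 4.98
tool_pos: [519.0, 218.5, 208.1]
ee_rot: [0.732, 0.681, 0.022, 0.003]
force: [1.1, 0.9, 1.5]
gripper_width: -0.3
```

```bash
python3 g2.py 3 -52 0 200
```

```text
t 4.9833 pos rel hinge (board axes), z abs [ 23.75 196.85 208.14] z [ 0.04  0.03 -1.  ] F [1.11 0.87 1.51] ang 85.96742838830869
tool delta mm [-196.49  -77.1     0.08]
```

Emit:
{"api": "apply_moves", "payload": {"series": [{"dr": [1.1,-0.9,0],"dp": [-0.024,-0.009,0],"gripper": 0.0},{"dr": [1.1,-0.9,0],"dp": [-0.026,-0.01,0],"gripper": 0.0},{"dr": [0,0,0],"dp": [-0.026,-0.01,0],"gripper": 0.0},{"dr": [0,0,0],"dp": [-0.026,-0.01,0],"gripper": 0.0},{"dr": [0,0,0],"dp": [-0.026,-0.01,0],"gripper": 0.0},{"dr": [0,0,0],"dp": [-0.026,-0.01,0],"gripper": 0.0},{"dr": [0,0,0],"dp": [-0.022,-0.009,0],"gripper": 0.0},{"dr": [0,0,0],"dp": [0,0,0],"gripper": 0.0}]}}

```text
t: 5.65
tool_pos: [447.3, 40.8, 213.0]
ee_rot: [0.731, 0.682, 0.002, 0.004]
force: [0.6, -0.4, 0.1]
gripper_width: 0.2
```

```bash
python3 g2.py 3 -52 0 120
```

```text
t 5.65 pos rel hinge (board axes), z abs [-34.09  14.15 212.97] z [ 0.01 -0.   -1.  ] F [ 0.58 -0.38  0.1 ] ang 86.06108168887548
tool delta mm [-13.78 -18.89  92.83]
```

Emit:
{"api": "apply_moves", "payload": {"series": [{"dr": [0,0,0],"dp": [-0.007,-0.009,0],"gripper": 0.0},{"dr": [0,0,0],"dp": [-0.007,-0.009,0],"gripper": 0.0},{"dr": [0,0,0],"dp": [0,0,0.02],"gripper": 0.0},{"dr": [0,0,0],"dp": [0,0,0.02],"gripper": 0.0},{"dr": [0,0,0],"dp": [0,0,0.02],"gripper": 0.0},{"dr": [0,0,0],"dp": [0,0,0.015],"gripper": 0.0},{"dr": [0,0,0],"dp": [0,0,0],"gripper": 0.0}]}}

```text
t: 6.23
tool_pos: [435.0, 25.5, 139.1]
ee_rot: [0.733, 0.681, 0.007, 0.008]
force: [-0.5, 0.4, -0.2]
gripper_width: 0.1
```

```bash
python3 g2.py 3 -52 0 88
```

```text
t 6.2333 pos rel hinge (board axes), z abs [-45.13  -2.07 139.09] z [ 0.02 -0.   -1.  ] F [-0.49  0.39 -0.16] ang 85.77216522712172
tool delta mm [ 2.12 -7.92 50.94]
```

Emit:
{"api": "apply_moves", "payload": {"series": [{"dr": [1,0,0],"dp": [0.002,-0.008,0],"gripper": 0.0},{"dr": [0,0,0],"dp": [0,-0.001,0.01],"gripper": 0.0},{"dr": [0,0,0],"dp": [0,-0.001,0.012],"gripper": 0.0},{"dr": [0,0,0],"dp": [0,0,0.012],"gripper": 0.0},{"dr": [0,0,0],"dp": [0,0,0],"gripper": 0.0}]}}

```text
t: 6.65
tool_pos: [427.7, 29.2, 106.4]
ee_rot: [0.732, 0.681, 0.002, 0.003]
force: [-0.8, -0.1, -0.1]
gripper_width: -0.0
```

```bash
python3 g2.py 3 -52 0 88
```

```text
t 6.65 pos rel hinge (board axes), z abs [-52.7    1.03 106.38] z [ 0.01 -0.   -1.  ] F [-0.79 -0.09 -0.08] ang 85.85416510906083
tool delta mm [-1.03  0.56 18.38]
```

Emit:
{"api": "apply_moves", "payload": {"series": [{"dr": [0,0,0],"dp": [0,0,0.009],"gripper": 0.0},{"dr": [0,0,0],"dp": [0,0,0.007],"gripper": 0.0},{"dr": [0,0,0],"dp": [0,0,0],"gripper": 0.0}]}}

```text
t: 6.9
tool_pos: [429.7, 29.4, 91.1]
ee_rot: [0.732, 0.681, 0.004, 0.004]
force: [-1.2, 0.1, -0.5]
gripper_width: -0.2
```

```bash
python3 g2.py 3 -9 0 88; python3 - <<'E'
from h import *
a=env.snapshot("scene")[150:250,250:375,::-1]
cv2.imwrite("pics/p6.png",cv2.resize(a,(750,600),interpolation=cv2.INTER_CUBIC))
E
```

```text
t 6.9 pos rel hinge (board axes), z abs [-50.74   1.36  91.06] z [ 0.01 -0.   -1.  ] F [-1.22  0.06 -0.49] ang 85.89165776905232
tool delta mm [-1.58 41.69  3.54]
```

View pics/p6.png

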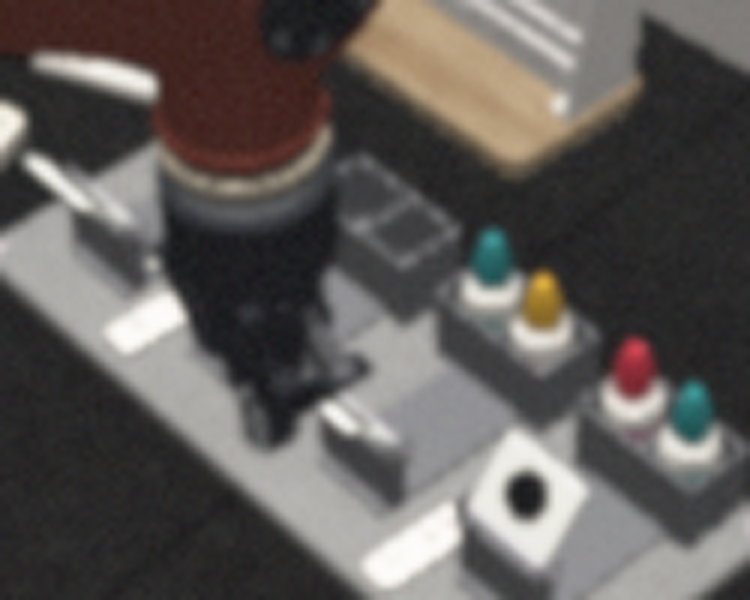

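Emit:
{"api": "apply_moves", "payload": {"series": [{"dr": [0,0,0],"dp": [-0.001,0.003,0.003],"gripper": 0.0},{"dr": [0,0,0],"dp": [0,0.004,0.001],"gripper": 0.0},{"dr": [0,0,0],"dp": [0,0.004,0],"gripper": 0.0},{"dr": [0,0,0],"dp": [0,0.004,0],"gripper": 0.0},{"dr": [0,0,0],"dp": [0,0.004,0],"gripper": 0.0}]}}

```text
t: 7.37
tool_pos: [451.3, 26.6, 88.7]
ee_rot: [0.732, 0.681, 0.005, 0.005]
force: [-0.3, -0.3, 0.3]
gripper_width: -0.2
```

```bash
python3 g2.py 3 -9 0 88; python3 - <<'E'
from h import *
a=env.snapshot("scene")[150:250,250:375,::-1]
cv2.imwrite("pics/p7.png",cv2.resize(a,(750,600),interpolation=cv2.INTER_CUBIC))
E
```

```text
t 7.3667 pos rel hinge (board axes), z abs [-28.98   0.32  88.68] z [ 0.01 -0.   -1.  ] F [-0.35 -0.25  0.34] ang 85.88799510872875
tool delta mm [-0.42 19.97  0.96]
```

View pics/p7.png

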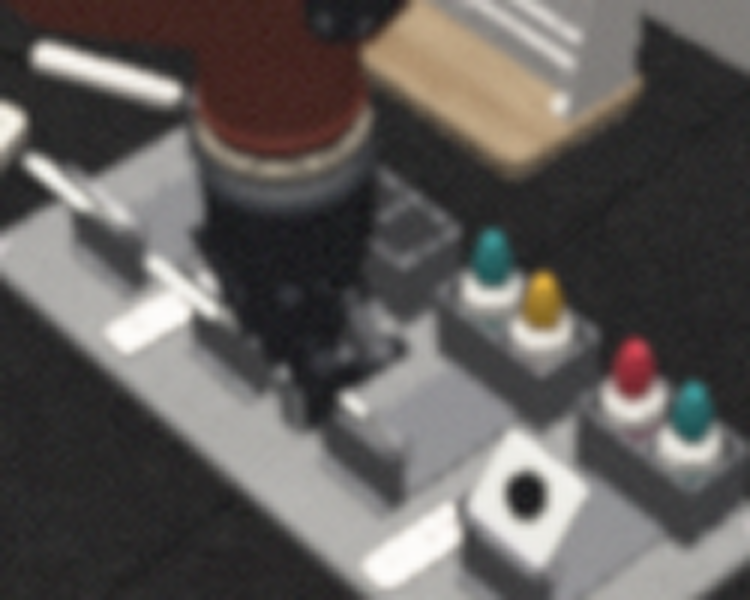

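The tag's edge has moved up to about (365,405); continuing.

Emit:
{"api": "apply_moves", "payload": {"series": [{"dr": [0,0,0],"dp": [0,0.004,0],"gripper": 0.0},{"dr": [0,0,0],"dp": [0,0.004,0],"gripper": 0.0},{"dr": [0,0,0],"dp": [0,0.004,0],"gripper": 0.0},{"dr": [0,0,0],"dp": [0,0.003,0],"gripper": 0.0},{"dr": [0,0,0],"dp": [0,0.003,0],"gripper": 0.0},{"dr": [0,0,0],"dp": [0,0.003,0],"gripper": 0.0},{"dr": [0,0,0],"dp": [0,0.001,0],"gripper": 0.0}]}}

```text
t: 8.0
tool_pos: [478.0, 24.6, 89.9]
ee_rot: [0.732, 0.681, 0.006, 0.006]
force: [0.1, -0.1, -0.7]
gripper_width: -0.4
```

```bash
python3 g2.py 3 -9 0 88; python3 - <<'E'
from h import *
a=env.snapshot("scene")[150:250,250:375,::-1]
cv2.imwrite("pics/p8.png",cv2.resize(a,(750,600),interpolation=cv2.INTER_CUBIC))
E
```

```text
t 8.0 pos rel hinge (board axes), z abs [-2.24  0.37 89.94] z [ 0.02 -0.   -1.  ] F [ 0.1  -0.09 -0.68] ang 85.88142062030515
tool delta mm [-0.33 -6.79  1.82]
```

View pics/p8.png

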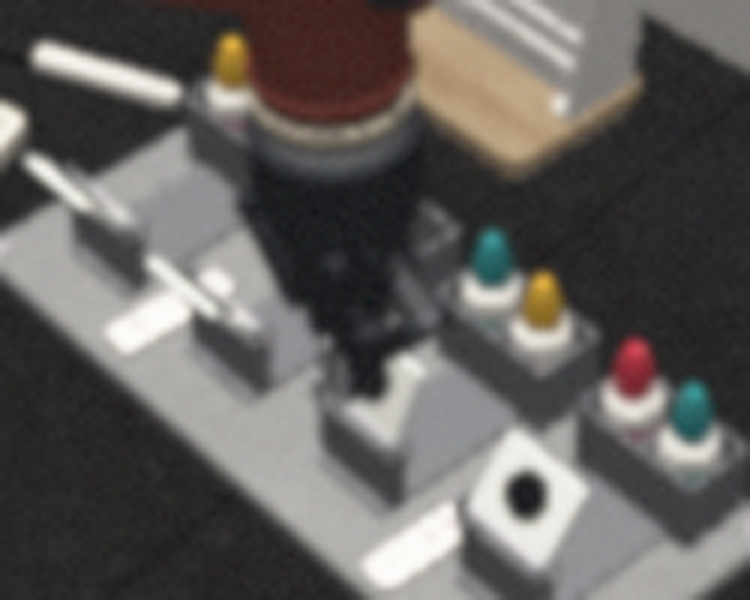

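The tag has fallen back: its upper face shows around (400,400). Retract forward, then up.

Emit:
{"api": "apply_moves", "payload": {"series": [{"dr": [0,0,0],"dp": [0,-0.01,0],"gripper": 0.0},{"dr": [0,0,0],"dp": [0,-0.012,-0.002],"gripper": 0.0},{"dr": [0,0,0],"dp": [0,-0.005,-0.02],"gripper": 0.0},{"dr": [0,0,0],"dp": [0,0,-0.035],"gripper": 0.0},{"dr": [0,0,0],"dp": [0,0,-0.035],"gripper": 0.0},{"dr": [0,0,0],"dp": [0,-0.02,-0.035],"gripper": 0.0},{"dr": [0,0,0],"dp": [0,-0.035,0],"gripper": 0.0},{"dr": [0,0,0],"dp": [0,-0.025,0],"gripper": 0.0}]}}

```text
t: 8.72
tool_pos: [360.5, 33.0, 218.0]
ee_rot: [0.732, 0.681, 0.002, 0.002]
force: [-0.1, -0.0, 0.1]
gripper_width: -0.1
```

```bash
python3 g2.py 3 -9 0 88; python3 - <<'E'
from h import *
a=env.snapshot("scene")[135:285,225:412,::-1];b=env.snapshot("top")[165:285,210:410,::-1]
cv2.imwrite("pics/p9.png",np.vstack([cv2.resize(x,(500,300),interpolation=cv2.INTER_CUBIC) for x in(a,b)]))
E
```

```text
t 8.7167 pos rel hinge (board axes), z abs [-119.99   -0.33  217.97] z [ 0.01 -0.   -1.  ] F [-0.12 -0.01  0.13] ang 85.8647451156057
tool delta mm [ -0.2  110.23 130.61]
```

View pics/p9.png

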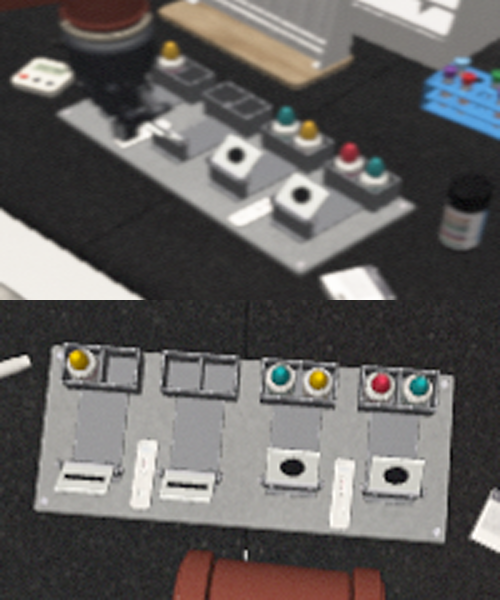

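```bash
python3 - <<'E'
from h import *
im=env.snapshot("top"); m=(im.min(2)>185).astype(np.uint8)
k,l,s,c=cv2.connectedComponentsWithStats(m); th=-0.077;ex=np.array([np.cos(th),np.sin(th)])
for i in range(1,k):
    if s[i,4]>100 and 210<c[i][0]<410 and 180<c[i][1]<280:
        p=plane("top",[c[i]],76)[0,:2]; print(c[i].round(1),s[i,4],"board x,y",((p-[526,69.3])@ex).round(1),((p-[526,69.3])@[-ex[1],ex[0]]).round(1))
print(env.observe()['dq'].round(3)); print(env.hand_in())
E
```

```text
[267.1 234.4] 218 board x,y -47.1 94.0
[326.6 231.2] 205 board x,y -28.3 -48.9
[368.  234.6] 206 board x,y -28.6 -149.0
[346.4 242.2] 222 board x,y -51.1 -98.3
[243.4 236.1] 189 board x,y -55.6 150.8
[284.4 239.1] 193 board x,y -55.3 51.1
[-0.003  0.062 -0.038  0.001 -0.024  0.002]
the job is handed in; nothing more can be done
None
```

The job is handed in, with two tags pushed over and the other two left alone. No verdict was given.

- **Leftmost bin (one bottle):** its tag wrongly showed the disc, so I pushed it forward with the closed fingertip.
- **Third bin from the left (full):** its tag wrongly showed the bar, so I pushed it back the same way.
- **Other two bins (the empty one and the rightmost full one):** their tags were already right and I did not touch them.

**Last checks:**
- The final top picture puts the two bar tags at board x = −55.6 and −55.3 mm. The two disc tags are at −28.3 and −28.6 mm. Each moved tag matches the untouched one of its kind, about 13 mm either side of the hinge line as expected on its stop.
- The cassettes had the same pixel positions as at the start (within 0.1 px).
- The bottles looked unmoved in the pictures, but I did not measure them again. The same goes for the timer, canister, carton and marker.
- The force readings at the end of each move stayed under about 2 N, which is sensor noise. I did not record the force within a move.
- The arm was clear of everything at about 8.9 s.

One early move call was refused as invalid input because some rows lacked a turn value. It moved nothing, and no check disagreed.

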